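# Prime the UV dish viewer and hold its dead-man key in the green

## Robot

A 6-joint arm with a two-finger parallel gripper is mounted at the origin on a cart in front of the work surface, level with it; the furniture and walls round the work are solid. World frame = base frame: x ahead of the robot, y to its left, z up, the work surface at z = 0. Lengths are in m, angles in rad, forces in N, time in s.
With the tool pointing down it reaches from about 0.225 to 0.875 m from the base axis. Payload 3.4 kg.
Tool frame: the origin (TCP) lies on the centre line of the jaws, within the pads' length; the fingertips stand 22 mm ahead of it and the grasp point (between the pads) lies 3 mm ahead of it; z points along the fingers, y is the line along which they close (so a half turn about z gives the same grasp; the last joint's range is limited). The gripper opens to 85 mm and grips with 20 to 120 N. Pads are 22 mm wide; open, the fingers measure 114 mm over their backs; the gripper's body (76 mm by 85 mm) begins 54 mm behind the grasp point. The pads swing forward as they close: fully open they stand 13 mm farther back than shut.
Start: joints at [1.217, 0.276, 1.505, -0, 1.361, -0.121], TCP at [0.133, 0.56, 0.253] pointing down, gripper open.
Joint ranges: [-2.89, 2.89], [-0.75, 2.08], [0.22, 2.7], [-1.18, 4.32], [0.11, 2.71], [-2.7, 2.7]. Speed limits (rad/s): [2.57, 2.57, 3.14, 3.14, 3.14, 3.14].

## Interface

Orientations are given as a unit quaternion [w, x, y, z].
In Python, from rig import manip, vision, telemetry gives the robot as it stands (manip), with the cameras (vision) and the readings (telemetry).
- The arm moves only by the shell command python3 steer.py 'ROWS' [OPENING] [FORCE]. ROWS is a JSON list that holds a single list of rows (three levels of brackets), with 1 to 5 rows, each of 4 numbers: dx, dy, dz in m, then a turn about the tool's z in rad; each row shifts and turns the commanded pose from where the row before left it, along the tool's axes as they then stand; what a row does not reach is not made up. A row lasts 1/12 s, in which the tool goes at most 0.0417 m and 0.125 rad, less where a joint would pass 70% of its speed; a pose out of reach is approached as far as the arm can. OPENING is the finger opening in m, set as the command begins (- or left out keeps the last). The fingers move at their own pace and stop on an object; FORCE is the grip in N (left out, the last holds). Time passes only in rows, so rows that do not move let the fingers close. It prints the time, the measured TCP pose, the force, the opening and the grip force at its end. Input that does not fit is refused with a message, and nothing moves.
- telemetry.get_state(): the state, without advancing time (a new reading comes with each control period).
- vision.get_image(name): name is "scene" or "top" or "wrist"; returns a dict with "img" (420x560x3 uint8, red, green, blue), "camera_matrix" (3x3 intrinsics, pixels), "T" (4x4, takes a point from camera to world coordinates); the wrist camera has in their place "hand_eye" (4x4, takes a point from camera to tool coordinates, whose origin is the TCP and whose axes are the flange's). Camera axes: x right, y down, z forward; pixel columns grow to the right and rows downward; lengths in m; the calibration is good to about 2 mm. A picture is of the moment at which its call begins: read the wrist's pose just before it. There is no depth.
- manip.sign_off(): hands the job in; it is judged then, once.
The state is a dict: "clock": time; "qpos": joint angles; "qd": joint speeds; "effort": joint torques, N m; "position": TCP position; "ee_rot": TCP orientation; "contact_force": force on the tool from outside, world axes, zero at the start; "moment": the same for the moment, N m; "width": finger opening in m; "gripper_force": force on a finger pad.
Only numpy, scipy, OpenCV 4.12 (cv2) and the standard library are available. Lean on these libraries where they do the work, as an engineer would, in place of code of your own. Each camera call takes 0.05 s, during which the arm holds its last target. There are 200 camera calls.

## Task

Make an exposure on the UV dish viewer: swing the sprung lever with the red peg all the way round to its stop and let it spring back home, then press down the yellow key of the separate release box so that its needle sits in the green band (about half the key's travel) and keep it there, never letting the needle run into the red. Finish while still holding the key down in the green: do not let go. Leave the culture dish on the viewer, the drop bottle and the beaker where they are.

Things in the scene. Friction and masses are not known exactly. Their poses are not given: they have to be found in the camera images.
- uv_viewer: white housing fixed to the desk, 150 (x, front to back) x 230 (y) x 55 mm high; origin: centre of its underside, front faces its -x, yaw within 0.3 rad. Left (+y) half: violet window with the culture dish, centred at (15, 50) mm, between three 6 mm studs; right half: the lever; along the back edge (x = 71 mm) an amber guard up to 96 mm above the desk.
- prime_lever (a joint): sprung lever turning level about an upright pivot: 0 = home (arm points to the viewer's front, its -x), positive = counter-clockwise from above (the peg moves to the viewer's right, -y, and then back); stop at 1.0 rad. Spring 0.08 N m at home, 0.24 N m at the stop (1.3 to 4 N at the peg); it returns to 0 when let go.
- lever_pivot (a point): lever's pivot axis at the viewer's top face, 55 mm above the desk, at (25, -55) mm in the viewer's frame
- lever_peg_top (a point): top centre of the upright round peg (12 mm across, red cap) at the lever's end, 60 mm from the pivot axis; moves with the lever. Its top is 108 mm above the desk; the arm bar (10 mm wide) that carries it ends 66 mm above the desk, so about 40 mm of peg is free to push from its +y side with closed fingers or to pinch.
- release_box: grey box fixed to the desk, 100 (x) x 160 (y) x 50 mm high; origin at the centre of its underside, front faces its -x; key at (0, -40) mm, round needle gauge (64 mm across) on its top at (-6, 40) mm. Its yaw varies by up to 0.4 rad.
- hold_key (a joint): travel of the yellow key in m: 0 = up, grows straight down, hard stop at 0.016. Spring 0.7 N/mm: 3.5 N to start, 9 N at 8 mm, 15 N at the stop. The gauge needle follows: on the left at 0, pointing to the back at 8 mm, on the right at 16 mm; green band = 5.5 to 10.5 mm, red sector = from 13 mm on.
- key_top (a point): centre of the top face of the yellow square key (36 x 36 mm), 76 mm above the desk when up; moves down with the key
- dish: round culture dish with red streaks, 87 mm across, 14 mm high, loose on the viewer's window; origin at the centre of its underside
- drop_bottle: white dropping bottle with orange cap, 33 mm across, 65 mm high, loose on the desk between the viewer and the release box; origin at the centre of its underside
- beaker: open beaker, 79 mm across, 64 mm high, loose at the back of the desk; origin at the centre of its underside

How it is judged:
On the way, in this order (a step that is already met when the one before it is completed fails the run):
1. the lever is swung to its stop (value of joint prime_lever above 0.93 rad), for 0.1 s.
2. the lever is let go and back home (value of joint prime_lever below 0.06 rad and contact force between the fingers and uv_viewer below 0.1 N), for 0.2 s.
3. the fingers hold the key with the needle in the green (value of joint hold_key between 0.0055 and 0.0105 m and contact force between the fingers and release_box above 3 N), for 1 s.
At the end, for the whole second after the job is handed in: the program ends with the fingers still pressing the yellow key (over 3 N) at 5.5 to 10.5 mm of its travel (needle in the green), the lever is back home (within 0.06 rad), the dish within 15 mm and the bottle and beaker within 20 mm of where they started (all of step 3 and value of joint prime_lever below 0.06 rad and distance of dish from where it was at the start of the episode below 0.015 m and distance of each of drop_bottle, beaker from where it was at the start of the episode below 0.02 m); the arm keeps its last pose, push and grip.
It fails at once if the key is pressed past 14 mm (needle in the red) (value of joint hold_key above 0.014 m).
It fails at once if the dish is shifted (distance of dish from where it was at the start of the episode above 0.015 m).
It fails at once if the drop bottle is knocked over or shifted (distance of drop_bottle from where it was at the start of the episode above 0.02 m or angle between drop_bottle's own z axis and vertical above 0.4 rad).
It fails at once if the beaker is shifted (distance of beaker from where it was at the start of the episode above 0.02 m).
It also fails if it takes over 54 s, if anything falls off the work surface, if the arm or the gripper's body presses on something with over 40 N, if the wrist force passes 120 N, or if a joint passes its speed limit or range.

## Working session

There is one attempt and no reset: what is moved stays moved. The work goes in short steps, Python scripts to look and compute and a shell command to move; the robot and the scene stay as the last step left them, time stands still between calls to the robot, and variables do not carry over. Pictures are saved under pics/ and viewed, at most 10 in all, crops included, and the job is handed in when it is done.

```bash
ls; mkdir -p pics
python3 - <<'E'
from rig import manip, vision, telemetry
import cv2,numpy as np
s=telemetry.get_state();print(s)
for n in("scene","top"):
    r=vision.get_image(n);cv2.imwrite(f"pics/{n}0.png",r["img"][:,:,::-1]);np.savez(f"pics/{n}0.npz",**r);print(n,r["camera_matrix"].tolist(),np.round(r["T"],3).tolist())
E
```

```text
pics
rig.py
steer.py
{'clock': 0.0, 'qpos': array([ 1.21697303e+00,  2.76600584e-01,  1.50615277e+00, -7.69071319e-06,
        1.36068870e+00, -1.21012595e-01]), 'qd': array([-0.00167968,  0.00097522,  0.00202144, -0.00126035, -0.00055836,
       -0.00108374]), 'effort': array([-1.43624598e-03, -4.16774118e+01, -2.45797294e+01, -2.29840653e-04,
        1.10629937e-02,  3.55433247e-05]), 'position': array([0.13250254, 0.55901718, 0.25242866]), 'ee_rot': array([-2.13829458e-04,  1.16141793e-01,  9.93232213e-01, -8.99646493e-04]), 'contact_force': array([-0.46569922, -0.6806325 ,  0.94188429]), 'moment': array([-0.01531786, -0.05039569, -0.03106803]), 'gripper_force': 0.0, 'width': 0.08530857782626078}
scene [[469.7435202324029, 0.0, 280.20799104749216], [0.0, 469.7435202324029, 203.93751729808355], [0.0, 0.0, 1.0]] [[0.899, -0.301, 0.318, 0.223], [-0.437, -0.641, 0.631, -0.681], [0.014, -0.707, -0.707, 0.811], [0.0, 0.0, 0.0, 1.0]]
top [[521.2714009783672, 0.0, 273.17895233753364], [0.0, 521.2714009783672, 208.12236479968453], [0.0, 0.0, 1.0]] [[0.023, -0.998, 0.063, 0.458], [-1.0, -0.024, -0.007, 0.004], [0.009, -0.063, -0.998, 1.502], [0.0, 0.0, 0.0, 1.0]]
```

View pics/scene0.png

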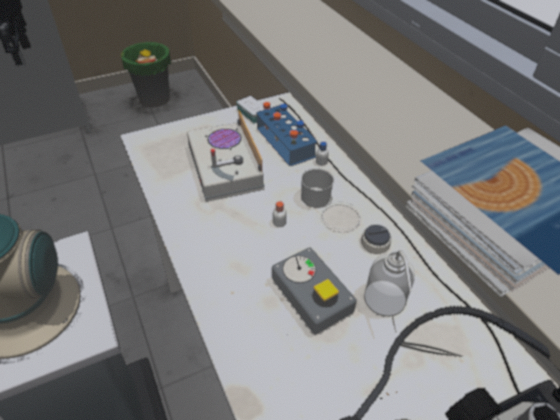

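View pics/top0.png

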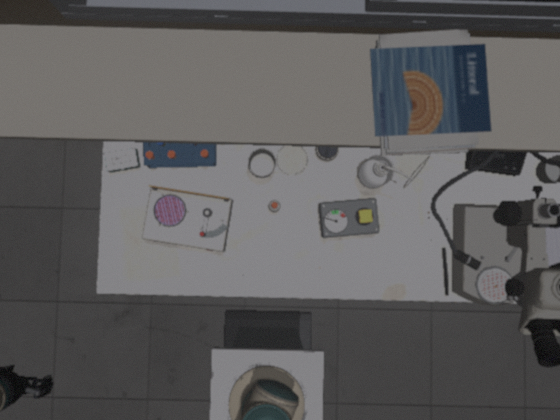

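The scene view shows the red peg at about (213,153), the yellow key at (326,290) and the gauge at (299,268). In the top view the peg is at (203,234), the pivot at (207,212), the key at (364,216) and the bottle at (274,205). Next I'll triangulate the peg, the key and the bottle cap.

```bash
cat > h.py <<'E'
import cv2,numpy as np
def load(n): 
    r=np.load(f"pics/{n}.npz");return r["img"],r["camera_matrix"],r["T"]
def blob(img,lo,hi,roi):
    h=cv2.cvtColor(img,cv2.COLOR_RGB2HSV);m=cv2.inRange(h,np.array(lo),np.array(hi))
    k=np.zeros_like(m);x0,y0,x1,y1=roi;k[y0:y1,x0:x1]=m[y0:y1,x0:x1];return k
def cen(m):
    n,l,s,c=cv2.connectedComponentsWithStats(m);i=1+s[1:,4].argmax();return c[i],s[i,4]
def ray(K,T,p):
    d=T[:3,:3]@np.linalg.solve(K,[p[0],p[1],1]);return T[:3,3],d/np.linalg.norm(d)
def plane(K,T,p,z):
    o,d=ray(K,T,p);return o+d*(z-o[2])/d[2]
def tri(rs):
    A=sum(np.eye(3)-np.outer(d,d) for o,d in rs);b=sum((np.eye(3)-np.outer(d,d))@o for o,d in rs)
    p=np.linalg.solve(A,b);return p,[np.linalg.norm(np.cross(p-o,d)) for o,d in rs]
E
python3 - <<'E'
from h import *
S=load("scene0");Tp=load("top0")
for nm,lo,hi,rs,rt in [("peg",(0,120,80),(8,255,255),(205,143,222,160),(196,227,210,240)),("key",(22,120,80),(35,255,255),(310,275,345,305),(350,205,380,228)),("cap",(0,120,80),(20,255,255),(270,195,290,215),(265,195,285,215))]:
    a,na=cen(blob(S[0],lo,hi,rs));b,nb=cen(blob(Tp[0],lo,hi,rt))
    p,e=tri([ray(*S[1:],a),ray(*Tp[1:],b)]);print(nm,a,na,b,nb,p,e)
img=Tp[0]
for nm,lo,hi,roi,z in [("white",(0,0,130),(180,60,255),(142,185,236,252),.055)]:
    pass
h=cv2.cvtColor(img,cv2.COLOR_RGB2HSV)
m=blob(img,(0,0,40),(180,90,135),(312,190,390,245))
c=max(cv2.findContours(m,0,2)[0],key=cv2.contourArea);bp=cv2.boxPoints(cv2.minAreaRect(c))
print("box",[plane(*Tp[1:],q,.05).round(3).tolist() for q in bp])
crop=img[140:260,130:400];cv2.imwrite("pics/tc.png",cv2.resize(crop,None,fx=2.9,fy=2.9,interpolation=cv2.INTER_CUBIC)[:,:,::-1])
E
```

```text
peg [212.33333333 150.66666667] 6 [202.  233.5] 6 [0.47335272 0.18278687 0.10297399] [np.float64(0.0004453782678673553), np.float64(0.0004453782678673039)]
key [325.69936709 289.56012658] 316 [360.  219.5] 2 [ 0.53066302 -0.25212674  0.05922926] [np.float64(0.00827539852170212), np.float64(0.00827539852170209)]
cap [279.33333333 204.125     ] 24 [274.         204.64705882] 17 [ 0.55898962 -0.00878469  0.0588484 ] [np.float64(7.619329797543483e-05), np.float64(7.61932979753704e-05)]
box [[0.603, -0.114, 0.05], [0.608, -0.33, 0.05], [0.457, -0.332, 0.05], [0.452, -0.117, 0.05]]
```

View pics/tc.png

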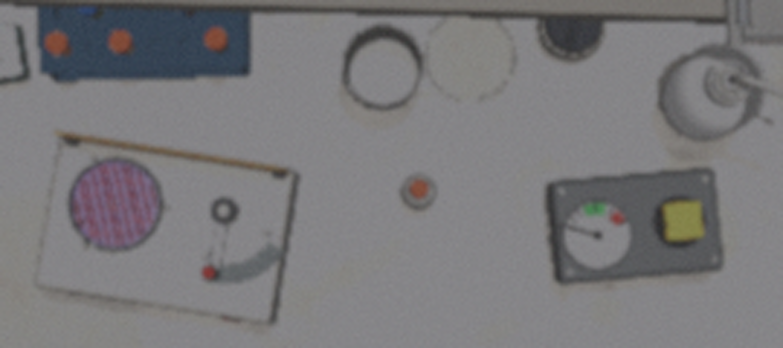

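The crop shows the lever peg at (208,272), the pivot at (224,210), the key at (683,221) and the box corners near (550,183), (712,170), (720,268) and (560,282). The slate arc marks the lever's swing.

Run:
```python
from h import *
S=load("scene0");T=load("top0")
a,na=cen(blob(S[0],(22,120,80),(35,255,255),(310,275,345,305)))
m=blob(T[0],(20,100,60),(40,255,255),(350,205,380,228));b,nb=cen(m)
print("key",a,b,nb,tri([ray(*S[1:],a),ray(*T[1:],b)]), plane(*T[1:],b,.076))
f=lambda p,z:plane(*T[1:],(p[0]/2.9+130-.3,p[1]/2.9+140-.3),z)
pv=f((224,210),.07);pg=f((208,272),.108);print("pivot",pv,"peg",pg,np.linalg.norm((pv-pg)[:2]))
B=[f(p,.05) for p in [(550,183),(712,170),(720,268),(560,282)]]
V=[f(p,.055) for p in [(60,140),(297,175),(272,323),(37,287)]]
for n,Q in(("box",B),("view",V)):
    y=[np.arctan2(*(Q[i]-Q[j])[:2]*[-1,1]) for i,j in((0,1),(3,2))];print(n,np.mean(Q,0),"yaw",y,[np.linalg.norm(Q[i]-Q[i-1]).round(3) for i in range(4)])
```

```text
key [325.69936709 289.56012658] [364.80864198 215.74691358] 162 (array([ 0.53409168, -0.26011349,  0.06816526]), [np.float64(0.0006006858106378434), np.float64(0.0006006858106376884)]) [ 0.5331385 -0.2583972  0.076    ]
pivot [0.53317203 0.17517011 0.07      ] peg [0.47370249 0.1835454  0.108     ] 0.060056402028260486
box [ 0.52853273 -0.21863358  0.05      ] yaw [np.float64(0.10405495562597489), np.float64(0.11032649402574607)] [np.float64(0.096), np.float64(0.157), np.float64(0.095), np.float64(0.155)]
view [0.51253054 0.23124228 0.055     ] yaw [np.float64(-0.12313098525514553), np.float64(-0.12844583091890144)] [np.float64(0.142), np.float64(0.23), np.float64(0.143), np.float64(0.227)]
```

```bash
cat > go.py <<'E'
# tool-axis delta from measured pose to a world target: go.py x y z
import sys;from rig import manip, vision, telemetry;import numpy as np
from scipy.spatial.transform import Rotation as R
s=telemetry.get_state();q=s["ee_rot"];r=R.from_quat([*q[1:],q[0]])
print("clock",round(s["clock"],2),"pos",s["position"].round(4),"F",s["contact_force"].round(1),"w",round(s["width"],4),"tooly",r.as_matrix()[:,1].round(3))
if len(sys.argv)>1: print("delta",r.inv().apply(np.array(sys.argv[1:4],float)-s["position"]).round(4))
E
python3 steer.py '[[[-0.0297,-0.0183,0.0038,0],[-0.0297,-0.0183,0.0038,0],[-0.0297,-0.0183,0.0038,0],[-0.0297,-0.0183,0.0038,0],[-0.0297,-0.0183,0.0038,0]]]' 0 30
python3 steer.py '[[[-0.0297,-0.0183,0.0038,0],[-0.0297,-0.0183,0.0038,0],[-0.0297,-0.0183,0.0038,0],[-0.0297,-0.0183,0.0038,0],[-0.0297,-0.0183,0.0038,0]]]'
python3 steer.py '[[[-0.0297,-0.0183,0.0038,0],[-0.0297,-0.0183,0.0038,0],[-0.0297,-0.0183,0.0038,0],[0,0,0,0],[0,0,0,0]]]'
python3 go.py 0.4775 0.2147 0.150
```

```text
clock: 0.52
position: [0.2566, 0.4348, 0.2338]
ee_rot: [-0.0, 0.116, 0.993, -0.0]
contact_force: [-0.3, -0.3, 0.0]
width: 0.026
gripper_force: 0.0
clock: 0.93
position: [0.3801, 0.3114, 0.2149]
ee_rot: [-0.0, 0.116, 0.993, -0.0]
contact_force: [1.5, 0.8, -0.5]
width: 0.0002
gripper_force: 0.0
clock: 1.35
position: [0.4542, 0.2376, 0.2032]
ee_rot: [-0.001, 0.118, 0.993, -0.0]
contact_force: [1.1, -0.6, 0.1]
width: -0.0002
gripper_force: 0.0
clock 1.35 pos [0.4542 0.2376 0.2032] F [ 1.1 -0.6  0.1] w -0.0002 tooly [ 0.234  0.972 -0.001]
delta [-0.0281 -0.0167  0.0531]
```

```bash
python3 - <<'E'
from h import *
from rig import manip, vision, telemetry
s=telemetry.get_state();r=vision.get_image("wrist");cv2.imwrite("pics/w1.png",r["img"][:,:,::-1]);np.savez("pics/w1.npz",pos=s["position"],q=s["ee_rot"],**r)
E
python3 steer.py '[[[-0.014,-0.0085,0.027,0],[-0.014,-0.0085,0.027,0],[0,0,0,0],[0,0,0,0]]]'
python3 - <<'E'
from h import *
from rig import manip, vision, telemetry
s=telemetry.get_state();r=vision.get_image("wrist");cv2.imwrite("pics/w2.png",r["img"][:,:,::-1]);np.savez("pics/w2.npz",pos=s["position"],q=s["ee_rot"],**r)
a=cv2.imread("pics/w1.png");b=cv2.imread("pics/w2.png")
cv2.imwrite("pics/w12.png",cv2.resize(np.hstack([a,b]),None,fx=.7,fy=.7))
E
python3 go.py 0.4775 0.2147 0.097
```

```text
clock: 1.73
position: [0.475, 0.2165, 0.1489]
ee_rot: [-0.002, 0.116, 0.993, -0.0]
contact_force: [0.1, 0.8, 1.2]
width: -0.0001
gripper_force: 0.0
clock 1.78 pos [0.4758 0.217  0.1501] F [ 0.7 -0.3  0.2] w -0.0001 tooly [0.23  0.973 0.   ]
delta [-0.0022 -0.0019  0.0531]
```

View pics/w12.png

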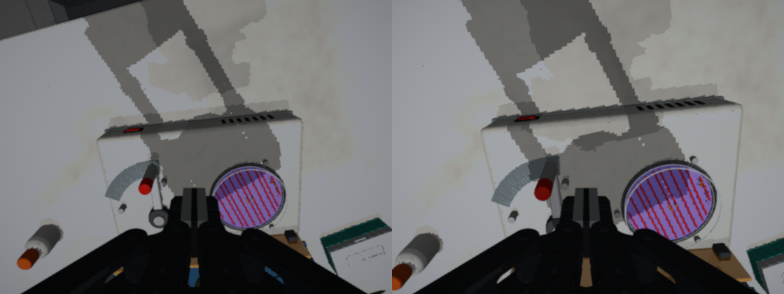

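The wrist views show the red peg top near (209,266) in full-size pixels, with the closed fingers on its +y side. There is a small post just beside it at about (245,260), so I'll zoom in to measure its height.

Run:
```python
from h import *
a=cv2.imread("pics/w1.png")[215:325,150:280];b=cv2.imread("pics/w2.png")[215:325,150:280]
cv2.imwrite("pics/wz.png",cv2.resize(np.hstack([a,b]),None,fx=3,fy=3,interpolation=cv2.INTER_CUBIC))
```

```text
(no output)
```

View pics/wz.png

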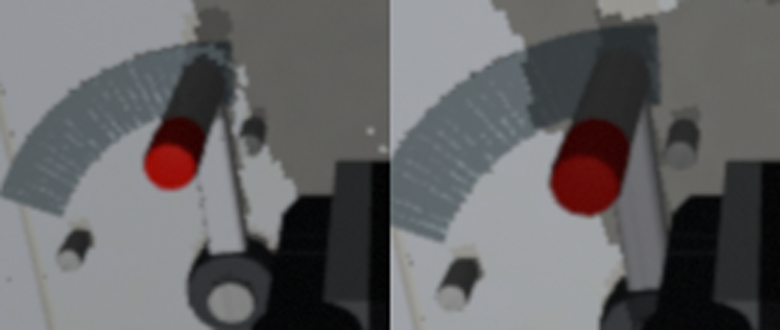

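Zoomed in, there are two short stop posts. One is just on the +y side of the arm bar (right crop, 682,152) and the other is at the far end of the swing (right crop, 458,297). Triangulating both, plus the peg top:

```bash
cat >> h.py <<'E'
from scipy.spatial.transform import Rotation as Ro
def wr(n,p):
    r=np.load(f"pics/{n}.npz");q=r["q"];X=np.eye(4);X[:3,:3]=Ro.from_quat([*q[1:],q[0]]).as_matrix();X[:3,3]=r["pos"]
    return ray(r["camera_matrix"],X@r["hand_eye"],p)
E
python3 - <<'E'
from h import *
z=lambda x,y:(x/3+150-.33,y/3+215-.33)
S=load("scene0");T=load("top0")
for n,a,b in [("peg",(170,167),(196,186)),("post1",(256,145),(292,154)),("post2",(69,259),(61,298))]:
    ra,rb=wr("w1",z(*a)),wr("w2",z(*b));print(n,*tri([ra,rb]))
    for h in(.066,.108):
        print(h,(rb[0]+rb[1]*(h-rb[0][2])/rb[1][2]).round(4))
    if n=="peg":print("4view",tri([ra,rb,ray(*T[1:],(201.5,233.5)),ray(*S[1:],(212.3,150.5))]))
E
```

```text
peg [0.47057524 0.18828031 0.11012373] [np.float64(3.325391338357642e-05), np.float64(3.3253913383625e-05)]
0.066 [0.4921 0.1746 0.066 ]
0.108 [0.4716 0.1876 0.108 ]
4view (array([0.4741221 , 0.18515459, 0.10160107]), [np.float64(0.00048412976814133073), np.float64(0.0007633078910302391), np.float64(0.0010436619334791538), np.float64(0.0005617237398730323)])
post1 [0.50784574 0.18786048 0.02719223] [np.float64(5.756263694600893e-05), np.float64(5.7562636945997304e-05)]
0.066 [0.4895 0.1958 0.066 ]
0.108 [0.4696 0.2044 0.108 ]
post2 [0.50559628 0.14370204 0.07589736] [np.float64(0.00011629179822403753), np.float64(0.0001162917982238883)]
0.066 [0.5113 0.1388 0.066 ]
0.108 [0.4869 0.1592 0.108 ]
```

Peg top is at about (0.473, 0.185, 0.108), and the posts stand to about 70 mm. I'll keep the fingertips at about 82 mm, then descend and push into contact.

```bash
python3 steer.py '[[[0,0,0.023,0],[0,0,0.023,0],[0,0,0,0]]]'; python3 steer.py '[[[0,-0.005,0,0],[0,-0.005,0,0],[0,0,0,0],[0,0,0,0]]]'; python3 go.py;python3 steer.py '[[[0,-0.005,0,0],[0,-0.005,0,0],[0,0,0,0],[0,0,0,0]]]';python3 go.py
```

```text
clock: 2.03
position: [0.4741, 0.2166, 0.1023]
ee_rot: [-0.002, 0.115, 0.993, -0.001]
contact_force: [-1.3, 0.2, -1.4]
width: -0.0001
gripper_force: 0.0
clock: 2.37
position: [0.4752, 0.2063, 0.1055]
ee_rot: [0.001, 0.116, 0.993, 0.001]
contact_force: [-0.0, -0.2, 0.7]
width: -0.0001
gripper_force: 0.0
clock 2.37 pos [0.4752 0.2063 0.1055] F [-0.  -0.2  0.7] w -0.0001 tooly [0.231 0.973 0.002]
clock: 2.7
position: [0.4729, 0.1965, 0.1045]
ee_rot: [0.001, 0.117, 0.993, 0.001]
contact_force: [1.8, 1.2, 2.1]
width: -0.0002
gripper_force: 0.9
clock 2.7 pos [0.4729 0.1965 0.1045] F [1.8 1.2 2.1] w -0.0002 tooly [0.232 0.973 0.001]
```

```bash
python3 steer.py '[[[0.0004,-0.0063,0,-0.1],[0.0004,-0.0063,0,-0.1],[0.0004,-0.0063,0,-0.1],[0.0004,-0.0063,0,-0.1],[0.0004,-0.0063,0,-0.1]]]'; python3 go.py
python3 - <<'E'
from h import *
from rig import manip, vision, telemetry
a=vision.get_image("top")["img"][170:260,130:250];b=vision.get_image("scene")["img"][100:210,170:290]
b=cv2.resize(b,(400,367));a=cv2.resize(a,(489,367))
cv2.imwrite("pics/p1.png",np.hstack([a,b])[:,:800,::-1])
E
```

```text
clock: 3.12
position: [0.4699, 0.1661, 0.1042]
ee_rot: [0.001, -0.135, 0.991, 0.001]
contact_force: [2.5, 4.6, 1.1]
width: 0.0001
gripper_force: 1.8
clock 3.12 pos [0.4699 0.1661 0.1042] F [2.5 4.6 1.1] w 0.0001 tooly [-0.268  0.963  0.002]
```

View pics/p1.png

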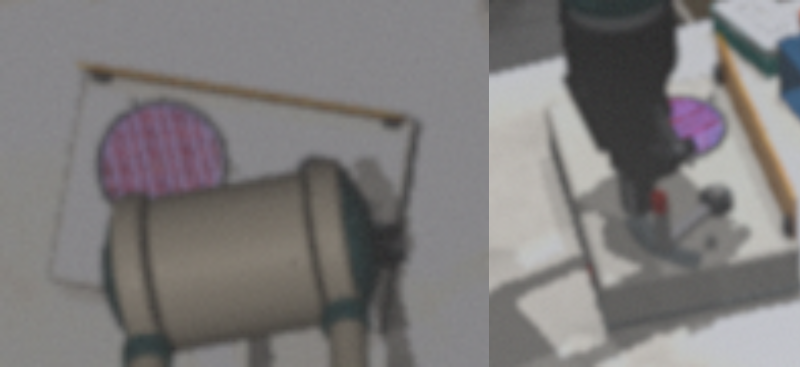

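The scene crop shows the peg at (659,200), pressed against the fingers, with the lever swung about halfway. Continuing.

```bash
python3 steer.py '[[[0.0004,-0.0063,0,-0.1],[0.0004,-0.0063,0,-0.1],[0.0004,-0.0063,0,-0.1],[0.0004,-0.0063,0,-0.1]]]'; python3 go.py;  python3 steer.py '[[[0.0002,-0.0032,0,-0.05],[0,0,0,0]]]'; python3 go.py
python3 - <<'E'
from h import *
from rig import manip, vision, telemetry
b=vision.get_image("scene")["img"][100:210,170:290]
cv2.imwrite("pics/p2.png",cv2.resize(b,(600,550))[:,:,::-1])
E
```

```text
clock: 3.55
position: [0.4775, 0.143, 0.104]
ee_rot: [0.0, -0.328, 0.945, 0.001]
contact_force: [-0.4, 5.7, 1.5]
width: -0.0001
gripper_force: 2.3
clock 3.55 pos [0.4775 0.143  0.104 ] F [-0.4  5.7  1.5] w -0.0001 tooly [-0.62   0.785  0.002]
clock: 3.72
position: [0.4776, 0.142, 0.1039]
ee_rot: [-0.001, -0.349, 0.937, 0.004]
contact_force: [-3.4, 11.1, 3.8]
width: 0.0001
gripper_force: 5.4
clock 3.72 pos [0.4776 0.142  0.1039] F [-3.4 11.1  3.8] w 0.0001 tooly [-0.654  0.756  0.008]
```

View pics/p2.png

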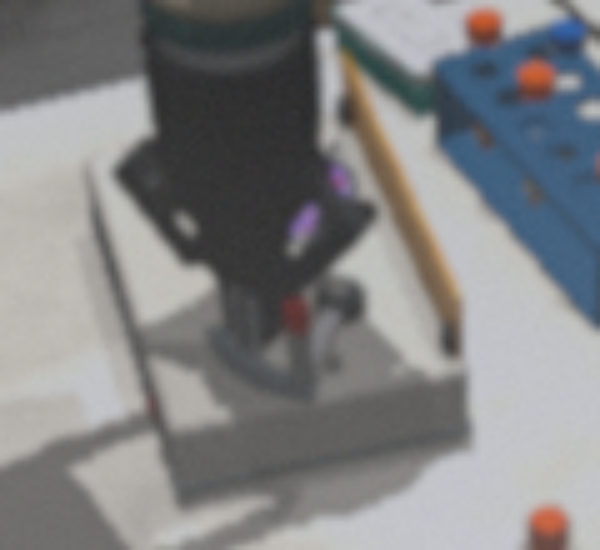

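The scene crop shows the peg at (296,315), at the far end of the arc. The force has jumped to 11 N, so it is probably on the stop. I'll compute the lever angle from the peg pixel and press a little more.

```bash
python3 steer.py '[[[0.0002,-0.0025,0,0],[0,0,0,0],[0,0,0,0]]]'; python3 go.py
python3 - <<'E'
from h import *
from rig import manip, vision, telemetry
r=vision.get_image("scene");c,n=cen(blob(r["img"],(0,120,50),(8,255,255),(218,150,242,180)))
p=plane(r["camera_matrix"],r["T"],c,.100)
ph=plane(r["camera_matrix"],r["T"],(212.3,150.6),.100)
pv=np.array([.533,.1755]);A=lambda p:np.arctan2(*(p[:2]-pv)[::-1])%6.283
print(c,n,p,ph,A(p)-A(ph),np.linalg.norm(p[:2]-pv),np.linalg.norm(ph[:2]-pv))
E
```

```text
clock: 4.02
position: [0.4779, 0.1416, 0.1038]
ee_rot: [-0.002, -0.348, 0.937, 0.005]
contact_force: [-5.7, 15.3, 6.1]
width: -0.0002
gripper_force: 7.9
clock 4.02 pos [0.4779 0.1416 0.1038] F [-5.7 15.3  6.1] w -0.0002 tooly [-0.653  0.758  0.011]Traceback (most recent call last):
  File "<stdin>", line 3, in <module>
  File "h.py", line 8, in cen
    n,l,s,c=cv2.connectedComponentsWithStats(m);i=1+s[1:,4].argmax();return c[i],s[i,4]
                                                    ~~~~~~~~~~~~~~^^
ValueError: attempt to get argmax of an empty sequence
```

Run:
```python
from h import *
S=load("scene0");pv=np.array([.533,.1755]);A=lambda p:np.arctan2(*(p[:2]-pv)[::-1])%6.283
ph=plane(*S[1:],(212.3,150.6),.103)
for q in((229,161.5),(229.2,163),(229.2,164.5)):
    p=plane(*S[1:],q,.103);print(p,A(p)-A(ph),np.linalg.norm(p[:2]-pv),np.linalg.norm(ph[:2]-pv))
```

```text
[0.49421786 0.1284821  0.103     ] 1.0080303292302197 0.06094864241326371 0.060549971043901085
[0.49264261 0.12322695 0.103     ] 1.040269575043543 0.06603931395308671 0.060549971043901085
[0.4906583  0.11820404 0.103     ] 1.0613100639128623 0.0712435763101566 0.060549971043901085
```

The lever is at about 1.0 rad, so it's on the stop. Reversing with the spring and backing off past home.

```bash
python3 steer.py '[[[-0.001,0.0068,0,0.1],[-0.001,0.0068,0,0.1],[-0.001,0.0068,0,0.1],[-0.001,0.0068,0,0.1],[-0.001,0.0068,0,0.1]]]'; python3 steer.py '[[[-0.001,0.0068,0,0.1],[-0.001,0.0068,0,0.1],[-0.001,0.0068,0,0.1],[-0.001,0.0068,0,0.1],[0,0.008,0,0]]]'; python3 steer.py '[[[0,0.007,0,0],[0,0.007,0,0],[0,0,0,0],[0,0,0,0],[0,0,0,0]]]';python3 go.py .4775 .2147 .22
python3 - <<'E'
from h import *
from rig import manip, vision, telemetry
r=vision.get_image("scene");c,n=cen(blob(r["img"],(0,120,60),(8,255,255),(205,143,222,160)));print(c,n)
E
```

```text
clock: 4.48
position: [0.4684, 0.17, 0.1038]
ee_rot: [-0.0, -0.104, 0.995, 0.001]
contact_force: [0.9, 3.9, 0.5]
width: 0.0002
gripper_force: 1.4
clock: 4.9
position: [0.4721, 0.2044, 0.1037]
ee_rot: [-0.0, 0.093, 0.996, -0.0]
contact_force: [0.1, 0.7, 1.2]
width: -0.0001
gripper_force: 0.5
clock: 5.32
position: [0.4746, 0.2175, 0.1037]
ee_rot: [-0.0, 0.091, 0.996, -0.0]
contact_force: [0.4, -0.1, 0.3]
width: -0.0001
gripper_force: 0.0
clock 5.32 pos [0.4746 0.2175 0.1037] F [ 0.4 -0.1  0.3] w -0.0001 tooly [ 0.181  0.983 -0.001]
delta [-0.0033 -0.0023 -0.1163]
[213.  150.5] 2
```

The lever is home: the peg is at (213,150.5), as at the start. Now up and over to the key.

```bash
python3 steer.py '[[[0,0,-0.032,0],[0,0,-0.032,0],[0,0,-0.032,0]]]'; python3 steer.py '[[[-0.01,-0.0327,0,0],[-0.01,-0.0327,0,0],[-0.01,-0.0327,0,0],[-0.01,-0.0327,0,0],[-0.01,-0.0327,0,0]]]' >/dev/null;python3 steer.py '[[[-0.01,-0.0327,0,0],[-0.01,-0.0327,0,0],[-0.01,-0.0327,0,0],[-0.01,-0.0327,0,0],[-0.01,-0.0327,0,0]]]' >/dev/null;python3 steer.py '[[[-0.01,-0.0327,0,0],[-0.01,-0.0327,0,0],[-0.01,-0.0327,0,0],[0,0,0,0],[0,0,0,0]]]'>/dev/null;python3 go.py .534 -.2595 .16
cat > cap.py <<'E'
import sys;from h import *;from rig import manip, vision, telemetry
n=sys.argv[1];s=telemetry.get_state();r=vision.get_image("wrist");cv2.imwrite(f"pics/{n}.png",r["img"][:,:,::-1]);np.savez(f"pics/{n}.npz",pos=s["position"],q=s["ee_rot"],**r)
E
python3 cap.py k1
```

```text
clock: 5.62
position: [0.4743, 0.2171, 0.2005]
ee_rot: [-0.001, 0.091, 0.996, -0.0]
contact_force: [0.3, 0.3, 0.6]
width: 0.0001
gripper_force: 0.0
clock 6.87 pos [ 0.5251 -0.2258  0.1994] F [ 0.   0.4 -0.3] w 0.0001 tooly [0.185 0.983 0.   ]
delta [-0.015  -0.0314  0.0394]
```

View pics/k1.png

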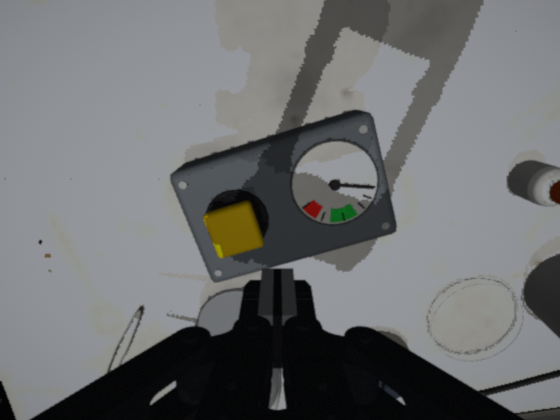

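The wrist view shows the yellow key top centred near (237,228), and the gauge with its hub at (334,184), the needle at zero pointing to image-right and green at (343,214). I'll take a second viewpoint and triangulate.

```bash
python3 steer.py '[[[-0.015,0,0.01,0],[0,0,0.02,0],[0,0,0,0],[0,0,0,0]]]'>/dev/null; python3 cap.py k2
python3 - <<'E'
from h import *
R=[]
for n in("k1","k2"):
    img=np.load(f"pics/{n}.npz")["img"];m=blob(img,(20,130,100),(35,255,255),(150,150,330,320));c,a=cen(m)
    v=cv2.cvtColor(img,cv2.COLOR_RGB2HSV)
    print(n,c,a,cv2.minAreaRect(np.argwhere(m>0)[:,::-1].astype(np.float32)));r=wr(n,c);R.append(r)
    print((r[0]+r[1]*(.076-r[0][2])/r[1][2]).round(4))
print(tri(R))
S=load("scene0");T=load("top0");print(tri(R+[ray(*S[1:],(325.7,289)),ray(*T[1:],(364.8,215.7))]))
E
python3 go.py .534 -.2595 .125
```

```text
k1 [232.42352347 231.08278647] 1981 ((231.83221435546875, 230.59629821777344), (45.4151611328125, 47.88022232055664), 73.1416015625)
[ 0.5317 -0.2575  0.076 ]
k2 [219.98620189 227.8671024 ] 2754 ((219.45001220703125, 228.35003662109375), (54.07494354248047, 54.39117431640625), 71.56504821777344)
[ 0.5309 -0.2572  0.076 ]
(array([ 0.5292356 , -0.25613565,  0.08168745]), [np.float64(0.0003693339488853618), np.float64(0.0003693339488853444)])
(array([ 0.53416465, -0.25932048,  0.06857268]), [np.float64(0.0004195222972263747), np.float64(0.0007259968493016361), np.float64(0.0009314109715966855), np.float64(0.0006527001685756418)])
clock 7.3 pos [ 0.5397 -0.2253  0.17  ] F [-0.2 -0.   0.3] w -0.0001 tooly [0.181 0.984 0.001]
delta [-0.0006 -0.0347  0.045 ]
```

```bash
python3 steer.py '[[[0.0017,-0.0336,0,0],[0,0,0.029,0],[0,0,0.029,0],[0,0,0,0],[0,0,0,0]]]';python3 steer.py '[[[0,0,0.004,0],[0,0,0.004,0],[0,0,0,0],[0,0,0,0]]]';python3 go.py .532 -.258 .09; python3 steer.py '[[[0,0,0.004,0],[0,0,0,0],[0,0,0,0],[0,0,0,0]]]';python3 go.py .532 -.258 .09
```

```text
clock: 7.72
position: [0.5317, -0.2585, 0.1118]
ee_rot: [-0.001, 0.091, 0.996, 0.001]
contact_force: [0.8, 0.0, -0.3]
width: -0.0003
gripper_force: 0.0
clock: 8.05
position: [0.533, -0.2593, 0.1048]
ee_rot: [0.001, 0.091, 0.996, -0.0]
contact_force: [-0.6, 0.7, -0.2]
width: 0.0001
gripper_force: 0.0
clock 8.05 pos [ 0.533  -0.2593  0.1048] F [-0.6  0.7 -0.2] w 0.0001 tooly [ 0.181  0.983 -0.   ]
delta [0.0012 0.0011 0.0148]
clock: 8.38
position: [0.5325, -0.2593, 0.0999]
ee_rot: [-0.0, 0.091, 0.996, 0.0]
contact_force: [-0.0, -0.0, 0.4]
width: 0.0003
gripper_force: 0.0
clock 8.38 pos [ 0.5325 -0.2593  0.0999] F [-0.  -0.   0.4] w 0.0003 tooly [0.182 0.983 0.   ]
delta [0.0007 0.0012 0.0099]
```

```bash
python3 steer.py '[[[0,0,0.003,0],[0,0,0,0],[0,0,0,0],[0,0,0,0]]]';python3 go.py; python3 steer.py '[[[0,0,0.003,0],[0,0,0,0],[0,0,0,0],[0,0,0,0]]]';python3 go.py
```

```text
clock: 8.72
position: [0.533, -0.2596, 0.0974]
ee_rot: [0.001, 0.091, 0.996, -0.0]
contact_force: [0.3, -0.5, 3.1]
width: -0.0003
gripper_force: 1.8
clock 8.72 pos [ 0.533  -0.2596  0.0974] F [ 0.3 -0.5  3.1] w -0.0003 tooly [ 0.182  0.983 -0.   ]
clock: 9.05
position: [0.533, -0.2596, 0.0944]
ee_rot: [0.001, 0.091, 0.996, -0.0]
contact_force: [-0.5, 0.5, 5.6]
width: 0.0006
gripper_force: 2.8
clock 9.05 pos [ 0.533  -0.2596  0.0944] F [-0.5  0.5  5.6] w 0.0006 tooly [ 0.182  0.983 -0.   ]
```

```bash
python3 steer.py '[[[0,0,0.003,0],[0,0,0,0],[0,0,0,0],[0,0,0,0]]]';python3 go.py; python3 steer.py '[[[0,0,0.002,0],[0,0,0,0],[0,0,0,0],[0,0,0,0]]]';python3 go.py; python3 cap.py g1
python3 - <<'E'
from h import *
from rig import manip, vision, telemetry
a=cv2.imread("pics/g1.png");b=vision.get_image("scene")["img"][230:340,255:365,::-1];c=vision.get_image("top")["img"]
cv2.imwrite("pics/g1v.png",np.hstack([cv2.resize(a,(480,360)),cv2.resize(b,(320,360),interpolation=cv2.INTER_CUBIC)]))
E
```

```text
clock: 9.38
position: [0.5329, -0.2596, 0.0917]
ee_rot: [0.001, 0.091, 0.996, -0.0]
contact_force: [-0.7, 1.2, 7.0]
width: -0.0001
gripper_force: 3.7
clock 9.38 pos [ 0.5329 -0.2596  0.0917] F [-0.7  1.2  7. ] w -0.0001 tooly [ 0.182  0.983 -0.   ]
clock: 9.72
position: [0.5329, -0.2596, 0.0899]
ee_rot: [0.001, 0.091, 0.996, -0.0]
contact_force: [-0.7, -0.2, 9.5]
width: -0.0
gripper_force: 4.3
clock 9.72 pos [ 0.5329 -0.2596  0.0899] F [-0.7 -0.2  9.5] w -0.0 tooly [ 0.182  0.983 -0.001]
```

View pics/g1v.png

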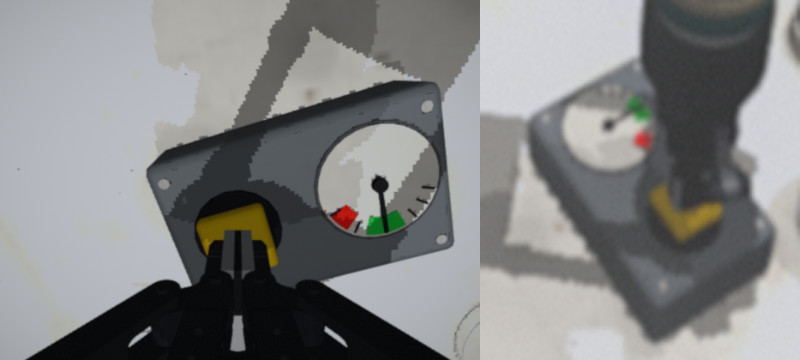

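The needle tip at (386,232) sits in the middle of the green band, with 9.5 N on the key. I'll hold for over a second and then hand in.

```bash
for i in 1 2 3; do python3 steer.py '[[[0,0,0,0],[0,0,0,0],[0,0,0,0],[0,0,0,0],[0,0,0,0]]]'>/dev/null; done; python3 steer.py '[[[0,0,0,0],[0,0,0,0],[0,0,0,0]]]'; python3 -c "
from rig import manip, vision, telemetry
print(manip.sign_off())"
```

```text
clock: 11.37
position: [0.533, -0.2596, 0.09]
ee_rot: [0.001, 0.091, 0.996, -0.0]
contact_force: [-1.3, 0.4, 8.8]
width: -0.0002
gripper_force: 4.3
the job is handed in; nothing more can be done
None
```

I swung the lever to its stop and let it spring back home, then handed the job in at 11.4 s with the fingers holding the key in mid-green (about 8 mm, 9 N); sign-off returned no verdict, and I did not re-measure the dish, bottle and beaker at the end.

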